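# Reset the tripped starter in the touch-latch enclosure

### The arm

A 7-joint arm with a two-finger parallel gripper is mounted at the origin on the work surface. World frame = base frame: x ahead of the robot, y to its left, z up, the work surface at z = 0. Lengths are in m, angles in rad, forces in N, time in s.
With the tool pointing down it reaches from about 0.35 to 0.9 m from the base axis. Payload 19.9 kg.
Tool frame: the origin (TCP) lies between the finger pads; the fingertips stand 17 mm ahead of it and the grasp point (between the pads) lies 2 mm behind it; z points along the fingers, y is the line along which they close (so a half turn about z gives the same grasp; the last joint's range is limited). The gripper opens to 85 mm and grips with 20 to 120 N. Pads are 22 mm wide; open, the fingers measure 114 mm over their backs; the gripper's body (76 mm by 85 mm) begins 54 mm behind the grasp point. The pads swing forward as they close: fully open they stand 13 mm farther back than shut.
Start: joints at [-1.276, 0.417, -0.01, 1.614, 0.005, 1.111, -0.053], TCP at [0.207, 0.59, 0.248] pointing down, gripper open.
Joint ranges: [-2.81, 2.81], [-0.39, 2.02], [-1.27, 1.25], [0.06, 2.57], [-1.19, 4.33], [0.19, 2], [-2.82, 2.82]. Speed limits (rad/s): [1.89, 1.89, 2.39, 2.39, 3.01, 3.01, 3.01].

### API

Orientations are given as a unit quaternion [x, y, z, w].
In Python, from cell import bot, cams, ticket, spot_in, pinpoint, monitor gives the robot as it stands. The module is installed in compiled form; this text tells all that it offers. Calls block until the motion is done:
- bot.move_pose(position, orientation): joint-space move of the TCP to a pose.
- bot.move_linear(position, rate=0.15, rot=None): straight line of the TCP; rot=None keeps the orientation; rate is the mean speed in m/s.
- bot.movej(angles): joint-space move.
- bot.open_gripper() and bot.close(force=None): open the fingers fully, or close them until they stop; force is the grip in N (None keeps the last).
- bot.pause(seconds).
- bot.solve_ik(position, orientation): joint angles nearest the present ones, or None.
- cams.get_image(name): name is "side" or "top"; returns a dict with "color" (420x560x3 uint8, blue, green, red), "mtx" (3x3 intrinsics, pixels), "dist" ([k1, k2, p1, p2, k3] as OpenCV has them; the pictures are not rectified), "extrinsics" (4x4, takes a point from world to camera coordinates). Camera axes: x right, y down, z forward; pixel columns grow to the right and rows downward; lengths in m; the calibration is good to about 2 mm. A picture is of the moment at which its call begins. There is no depth.
A pose or a line that the arm cannot do raises bot.IKError and nothing moves.
- ticket.hand_in(): hands the job in; it is judged then, once.
Trained networks look in the newest picture that a camera, given by its name, has taken for a name from the list of things; names that differ only in an ending like _2 or _b are one class to them, and where a whole thing is asked for, a point or a joint stands for the part that bears it (a point fixed in the world has none). Each returns a list of dicts, best first, with "confidence" (0 to 1); they miss things now and then, are a little off and sometimes report something else, mostly with a low value. They report only what shows in the picture. A call takes as long as a camera call.
- spot_in(label, camera): "bbox" ([centre column, centre row, width, height] in pixels, round what is visible of it).
- pinpoint(label, camera): "centre" ([column, row] in pixels: a listed point, or the origin of a listed thing).
Readings, each from a call of its own:
- monitor.read_t(): time.
- monitor.read_q(): joint angles.
- monitor.read_joint_vel(): joint speeds.
- monitor.read_joint_efforts(): joint torques, N m.
- monitor.read_ee_pos(): TCP position.
- monitor.read_orientation(): TCP orientation.
- monitor.read_force(): force on the tool from outside, world axes, zero at the start.
- monitor.read_moment(): the same for the moment, N m.
- monitor.read_opening(): opening from 0.0 (shut) to 1.0 (fully open).
- monitor.read_grip_force(): force on a finger pad.
Only numpy, scipy, OpenCV 4.12 (cv2) and the standard library are available. Lean on these libraries where they do the work, as an engineer would, in place of code of your own. Each camera call takes 0.05 s, during which the arm holds its last target. There are 200 camera calls.

### The job

Reset the starter inside the grey enclosure whose cover has the orange plate: push its cover down at the round black mark so that the catch lets go and the cover springs ajar, push the cover with your fingers right over until it rests fully open, then press the green reset button inside all the way down and let it go. Only touch and push, never pinch or lift anything; leave the enclosure with the blue plate shut and the things on the bench where they are.

Things in the scene. Friction and masses are not known exactly. Their poses are not given: they have to be found in the camera images.
- enclosure: Grey sheet-steel box lying on its back on two timber battens, fixed to the bench, 150 mm deep (its x) by 180 mm wide (its y), rim 120 mm above the bench, walls 4 mm. Origin: on the bench under its centre. Its +x points to the hinge side (away from the robot), its -x to the side where the cover opens. Its cover has an orange plate. Inside, half way across, stands a white block with the green reset button on top.
- cover (a joint): Hinge of the orange-plate cover, rad: 0 shut and latched, grows as it opens, 1.9 fully open at its stop, leaning back past upright. Shut, it can be pushed in to -0.04; the catch lets go at about -0.024 and does not take again. As the finger withdraws, a damped spring plunger lifts the cover in about a second to about 0.8 and holds it there. Past upright (1.57) it falls on to the stop.
- cover_mark (a point): Push mark of the orange-plate cover: round black spot, 22 mm across, on its upper face, 25 mm in from the free edge, 55 mm to the -y side of the middle; 137 mm above the bench when shut. Moves with the cover. Pushed in about 3 mm here (some 2 to 5 N) the catch lets go; 5 mm is the stop. A steel striker, 10 mm wide, 30 mm long, hangs from the underside below it.
- cover_edge (a point): Middle of the orange-plate cover's free edge, on its underside; moves with the cover. The cover is a plate 150 mm from hinge to free edge, 180 mm wide, 8 mm thick, 0.35 kg; shut, it stands 9 mm clear of the rim. From 0.8 rad up it turns freely against its weight (about 2 N at this edge).
- cover_hinge (a point): Point on the hinge axis of the orange-plate cover, at mid-width, 129 mm above the bench, level with the shut cover's underside. The axis runs along the enclosure's y; fixed to the enclosure and turned as it is.
- cover_outside: Upper plate of the orange-plate cover (142 x 172 mm, 4 mm thick), the face with the orange plate and the mark. Origin on the hinge axis at mid-width; x runs from the free edge to the hinge. Pinching means pushing on this plate and on the inside plate at once.
- cover_inside: Lower plate of the orange-plate cover (150 x 180 mm, 4 mm thick), the face that looks into the box when shut. Origin on the hinge axis at mid-width.
- reset (a joint): Green reset button in the enclosure with the orange plate, m: 0 up, 0.006 fully down (about 5 N); springs back.
- reset_top (a point): Middle of the top of the green reset button: 16 mm across, 107 mm above the bench and 13 mm below the box's rim when up, 87 mm from the hinge axis, at mid-width. It moves down with the button. A black collar, 32 mm across, surrounds it 6 mm lower.
- other_enclosure: Grey sheet-steel box lying on its back on two timber battens, fixed to the bench, 150 mm deep (its x) by 180 mm wide (its y), rim 120 mm above the bench, walls 4 mm. Origin: on the bench under its centre. Its +x points to the hinge side (away from the robot), its -x to the side where the cover opens. The same model; its cover has a blue plate. To be left shut.
- other_cover (a joint): Hinge of the blue-plate cover, rad, working like the orange one: 0 shut; pushed in it would let go.
- gland_a: Black cable gland standing loose on the bench, 32 mm across, 62 mm tall. Origin: centre of its underside. Bystander.
- gland_b: A second black cable gland like gland_a. Bystander.
- screwdriver: Screwdriver with orange handle, lying loose on the bench. Origin: under its middle. Bystander.
- tape: Yellow roll of tape lying flat, 70 mm across, 20 mm tall. Origin: centre of its underside. Bystander.
- jar: Jar with white cap, 64 mm across, 100 mm tall. Origin: centre of its underside. Bystander.
- tub: Empty blue tub, 120 x 80 x 50 mm. Origin: centre of its underside. Bystander.

How it is judged:
On the way, in this order (a step that is already met when the one before it is completed fails the run):
1. the orange-plate cover is pushed in at its catch (value of joint cover below -0.012 rad), for 0.05 s.
2. the cover has sprung ajar (value of joint cover above 0.5 rad), for 0.05 s.
3. the cover is pushed right over (value of joint cover above 1.65 rad), for 0.05 s.
4. the green reset button is pressed down (value of joint reset above 0.0045 m), for 0.05 s.
At the end, for the whole second after the job is handed in: The orange-plate cover rests fully open (joint over 1.65 rad, still), the reset button is up again (under 1.5 mm), the blue-plate cover is shut (-0.012 to 0.02 rad) and every loose thing is within 20 mm of where it began (value of joint cover above 1.65 rad and velocity of joint cover between -0.05 and 0.05 rad/s and value of joint reset below 0.0015 m and value of joint other_cover between -0.012 and 0.02 rad and not (distance of any of gland_a, gland_b, screwdriver, tape, jar, tub from where it was at the start of the episode above 0.02 m)); the robot touches nothing.
It fails at once if the blue-plate cover is pushed in or opened (value of joint other_cover below -0.012 rad or value of joint other_cover above 0.05 rad).
It fails at once if the cover is pinched: the fingers push with over 3 N on its upper and on its inside plate at once (contact force between the fingers and cover_outside above 3 N and contact force between the fingers and cover_inside above 3 N).
It fails at once if a loose thing on the bench is lifted, carried or pushed more than 20 mm (distance of any of gland_a, gland_b, screwdriver, tape, jar, tub from where it was at the start of the episode above 0.02 m).
It also fails if it takes over 58 s, if anything falls off the work surface, if the arm or the gripper's body presses on something with over 40 N, if the wrist force passes 120 N, or if a joint passes its speed limit or range.

## Working session

There is one attempt and no reset: what is moved stays moved. The work goes in short steps, each a Python script; the robot and the scene stay as the last script left them, time stands still between calls to the robot, and variables do not carry over. Pictures are saved under pics/ and viewed, at most 10 in all, crops included, and the job is handed in when it is done.

```bash
mkdir -p pics; cat > h.py <<'E'
import numpy as np, cv2
from cell import bot, cams, ticket, spot_in, pinpoint, monitor
def ray(im,px):
    u=cv2.undistortPoints(np.array([[px]],float),im["mtx"],im["dist"])[0,0]
    T=im["extrinsics"];R=T[:3,:3];t=T[:3,3]
    return -R.T@t, R.T@np.array([u[0],u[1],1.])
def onz(im,px,z):
    c,d=ray(im,px); return c+d*(z-c[2])/d[2]
def proj(im,p):
    T=im["extrinsics"]
    return cv2.projectPoints(np.array([p],float),cv2.Rodrigues(T[:3,:3])[0],T[:3,3],im["mtx"],im["dist"])[0][0,0]
E
python3 - <<'E'
from h import *
for n in("top","side"):
    im=cams.get_image(n); cv2.imwrite(f"pics/{n}0.png",im["color"])
    print(n,ray(im,(280,210)))
    for l,z in(("cover_mark",.137),("cover_hinge",.129),("cover_edge",.129),("enclosure",0),("other_enclosure",0),("jar",0),("gland_a",0),("tub",0),("tape",0),("screwdriver",0)):
        for r in pinpoint(l,n)[:2]: print(l,np.round(r["centre"]),round(r["confidence"],2),onz(im,r["centre"],z).round(3))
print(monitor.read_t(),monitor.read_orientation())
E
```

```text
top (array([0.40777215, 0.01941172, 1.00327311]), array([ 0.1209963 , -0.0143196 , -0.99263093]))
cover_mark [397. 206.] 0.59 [ 0.52  -0.258  0.137]
cover_hinge [351. 157.] 0.82 [ 0.638 -0.159  0.129]
cover_edge [376. 220.] 0.85 [ 0.491 -0.211  0.129]
enclosure [354. 196.] 0.89 [ 0.566 -0.189  0.   ]
other_enclosure [209. 185.] 0.78 [0.598 0.192 0.   ]
other_enclosure [281. 191.] 0.61 [0.581 0.003 0.   ]
jar [122. 205.] 0.81 [0.547 0.419 0.   ]
gland_a [364. 267.] 0.64 [ 0.38 -0.21  0.  ]
gland_a [281. 251.] 0.56 [0.423 0.002 0.   ]
tub [440. 205.] 0.77 [ 0.541 -0.414  0.   ]
tub [124. 203.] 0.44 [0.55  0.415 0.   ]
tape [188. 268.] 0.75 [0.381 0.242 0.   ]
screwdriver [282. 188.] 0.98 [ 0.587 -0.     0.   ]
side (array([ 0.02685333, -0.66175474,  0.61187611]), array([ 0.50704681,  0.68759786, -0.51979742]))
cover_mark [361. 253.] 0.7 [ 0.513 -0.26   0.137]
cover_mark [250. 260.] 0.22 [ 0.336 -0.142  0.137]
cover_hinge [371. 215.] 0.86 [ 0.642 -0.172  0.129]
cover_edge [334. 247.] 0.65 [ 0.494 -0.206  0.129]
enclosure [348. 276.] 0.83 [ 0.566 -0.187  0.   ]
other_enclosure [266. 209.] 0.9 [0.595 0.178 0.   ]
jar [216. 184.] 0.93 [0.559 0.414 0.   ]
jar [305. 236.] 0.3 [0.594 0.001 0.   ]
gland_a [291. 317.] 0.77 [ 0.385 -0.201  0.   ]
gland_a [249. 259.] 0.55 [0.425 0.011 0.   ]
tub [425. 337.] 0.81 [ 0.552 -0.41   0.   ]
tape [194. 223.] 0.89 [0.394 0.247 0.   ]
screwdriver [304. 234.] 0.85 [0.597 0.008 0.   ]
screwdriver [268. 208.] 0.51 [0.602 0.18  0.   ]
1.1 [ 1.67597499e-01  9.85855505e-01 -1.59855807e-05  1.96234567e-05]
```

View pics/top0.png

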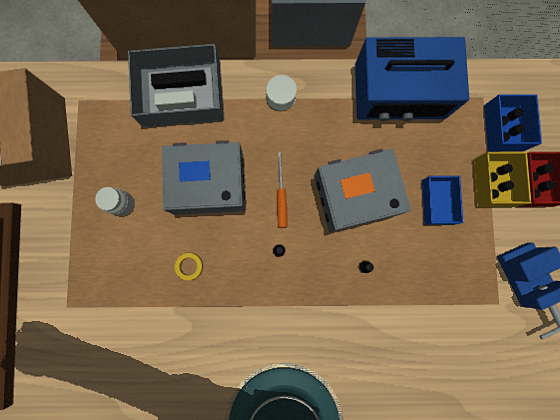

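View pics/side0.png

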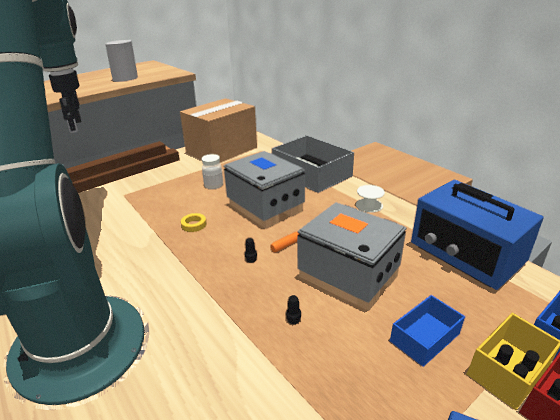

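Both pictures agree with the networks: the orange-plate box is on the right, turned about 16°, with its mark near top (394,203) and side (364,248). I'll refine the mark by blob and fit the pose using the known geometry.

```bash
cat > m1.py <<'E'
from h import *
bot.close(20)
pts=[]
loc={"cover_hinge":(.075,0,.129),"cover_edge":(-.075,0,.129),"enclosure":(0,0,0)}
P=[];Q=[];W=[]
for n,g in(("top",(394,204)),("side",(364,248))):
    im=cams.get_image(n); x0,y0=g[0]-14,g[1]-12
    v=im["color"][y0:y0+24,x0:x0+28].max(2); m=(v<55).astype(np.uint8)
    k,l,s,c=cv2.connectedComponentsWithStats(m); i=min(range(1,k),key=lambda i:np.hypot(*(c[i]+[x0,y0]-g)) -s[i,4]*.1)
    px=c[i]+[x0,y0]; w=onz(im,px,.137); print(n,px,s[i],w.round(4)); P.append((-.05,-.055));Q.append(w[:2]);W.append(4)
    for lb in loc:
        r=pinpoint(lb,n)
        if r: P.append(loc[lb][:2]);Q.append(onz(im,r[0]["centre"],loc[lb][2])[:2]);W.append(1 if lb!="enclosure" else .7)
    h=cv2.inRange(cv2.cvtColor(im["color"],cv2.COLOR_BGR2HSV),(8,180,150),(22,255,255))
    h[:,:326]=0; h[:170 if n=="top" else 200]=0; h[240:]=0
    if n=="top":
        cs=max(cv2.findContours(h,0,2)[0],key=cv2.contourArea); p=np.array([onz(im,q[0],.137)[:2] for q in cs]); print("plate",cv2.minAreaRect((p*1000).astype(np.float32)))
P,Q,W=map(np.array,(P,Q,W))
pc=(W[:,None]*P).sum(0)/W.sum();qc=(W[:,None]*Q).sum(0)/W.sum();a=P-pc;b=Q-qc
th=np.arctan2((W*(a[:,0]*b[:,1]-a[:,1]*b[:,0])).sum(),(W*(a*b).sum(1)).sum())
R=np.array([[np.cos(th),-np.sin(th)],[np.sin(th),np.cos(th)]]);o=qc-R@pc
print("pose",o,np.degrees(th));print((Q-(P@R.T+o)).round(4)); print("mark",R@[-.05,-.055]+o)
np.save("pose.npy",[*o,th]); print(monitor.read_opening(),monitor.read_t())
E
python3 m1.py
```

```text
top [393.91044776 203.08955224] [10  7  9  9 67] [ 0.5274 -0.2517  0.137 ]
plate ((569.1233520507812, -169.4282989501953), (42.44273376464844, 68.75881958007812), 13.809113502502441)
side [363.16326531 248.20408163] [ 8 10 11  6 49] [ 0.5276 -0.2527  0.137 ]
pose [ 0.56507894 -0.18606154] 13.180648786160692
[[-0.0016 -0.0007]
 [-0.0049  0.002 ]
 [-0.0044 -0.0022]
 [-0.0071  0.0051]
 [-0.0013 -0.0017]
 [ 0.0163  0.006 ]
 [ 0.0055  0.0023]
 [ 0.0057 -0.0029]]
mark [ 0.52893735 -0.25101372]
-0.0025978256872361315 2.2667
```

```bash
cat >> h.py <<'E'
yaw=np.radians(13.5); M=np.array([.5275,-.2522])
Rz=np.array([[np.cos(yaw),-np.sin(yaw)],[np.sin(yaw),np.cos(yaw)]]); O=M-Rz@[-.05,-.055]
def W(x,y,z): return np.array([*(O+Rz@[x,y]),z])   # enclosure frame -> world
ph=np.pi/2+yaw/2; D=np.array([np.cos(ph),np.sin(ph),0,0])
E
cat > m2.py <<'E'
from h import *
bot.move_pose(W(-.05,-.055,.30),D)
print(monitor.read_t(),monitor.read_ee_pos(),monitor.read_q().round(2) if hasattr(monitor.read_q(),'round') else monitor.read_q())
bot.move_linear(W(-.05,-.055,.160),.12)
f0=monitor.read_force()[2]; z=.160; c=None
while z>.140:
    z-=.001; bot.move_linear(W(-.05,-.055,z),.03); bot.pause(.05)
    f=monitor.read_force()[2]-f0; zz=monitor.read_ee_pos()[2]; print(round(z,4),round(zz,4),round(f,2))
    if c is None and abs(f)>.8: c=zz
    if (c and zz<c-.0037) or abs(f)>15: break
bot.pause(.1)
bot.move_linear(W(-.05,-.055,.33),.25)
bot.move_linear(W(-.20,0,.33),.25); bot.pause(.5)
im=cams.get_image("side"); cv2.imwrite("pics/side1.png",im["color"]);print(monitor.read_t())
E
python3 m2.py
```

```text
5.425 [ 0.527812   -0.25164631  0.29986737] [-0.43  0.53  1.17  1.68 -0.51  1.27  2.65]
0.159 0.1592 -0.92
0.158 0.158 -0.39
0.157 0.157 -0.3
0.156 0.156 -0.65
0.155 0.155 0.1
11.15
```

View pics/side1.png

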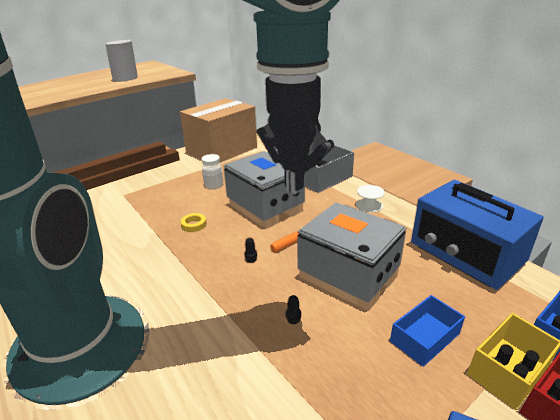

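The cover is still shut: force noise of about 1 N tripped my contact threshold before contact. I'll average the readings and raise the threshold, and also check which orientation suits the later waypoints.

```bash
cat > m3.py <<'E'
from h import *
ph2=ph+np.pi/2; D2=np.array([np.cos(ph2),np.sin(ph2),0,0])
for n,d in(("D",D),("D2",D2)):
  for p in((-.05,-.055,.3),(-.2,0,.33),(-.1,0,.23),(.1,0,.28),(-.012,0,.12)):
    q=bot.solve_ik(W(*p),d); print(n,p,None if q is None else np.round(q,2))
def fz(): 
    return np.mean([(bot.pause(.015),monitor.read_force()[2])[1] for _ in range(4)])
bot.move_linear(W(-.05,-.055,.33),.25)
bot.move_linear(W(-.05,-.055,.158),.2)
bot.pause(.1); f0=fz(); z=.158; c=None
while z>.144:
    z-=.001; bot.move_linear(W(-.05,-.055,z),.03)
    f=fz()-f0; zz=monitor.read_ee_pos()[2]; print(round(z,4),round(zz,4),round(f,2))
    if c is None and f>1.2: c=zz
    if (c and zz<c-.0029 and f>1.2) or f>12: break
bot.move_linear(W(-.05,-.055,.33),.25)
bot.move_linear(W(-.20,0,.33),.25); bot.pause(.5)
im=cams.get_image("side"); cv2.imwrite("pics/side2.png",im["color"]);print(monitor.read_t())
print(pinpoint("cover_edge","side")[:1],proj(im,W(.075-.15*np.cos(.8),0,.129+.15*np.sin(.8))))
E
python3 m3.py
```

```text
D (-0.05, -0.055, 0.3) [-0.29  0.41  0.9   1.68 -0.34  1.22  2.5 ]
D (-0.2, 0, 0.33) [-0.74 -0.1   1.18  1.97  0.1   1.21  2.21]
D (-0.1, 0, 0.23) [-0.38  0.33  0.9   1.94 -0.3   1.02  2.46]
D (0.1, 0, 0.28) [-0.5   0.82  1.24  1.45 -0.77  1.42  2.56]
D (-0.012, 0, 0.12) [-0.48  0.8   1.09  1.85 -0.83  1.04  2.77]
D2 (-0.05, -0.055, 0.3) [-0.47  0.58  1.25  1.68 -0.57  1.3  -0.44]
D2 (-0.2, 0, 0.33) [-0.45 -0.05  0.93  1.97  0.04  1.2  -0.87]
D2 (-0.1, 0, 0.23) [-0.59  0.5   1.24  1.94 -0.53  1.09 -0.46]
D2 (0.1, 0, 0.28) [-0.45  0.73  1.08  1.45 -0.64  1.35 -0.67]
D2 (-0.012, 0, 0.12) [-0.47  0.79  1.08  1.85 -0.82  1.03 -0.38]
0.157 0.1571 -0.77
0.156 0.156 -0.6
0.155 0.155 -0.74
0.154 0.1541 0.19
0.153 0.153 1.11
0.152 0.152 1.68
0.151 0.151 1.26
0.15 0.15 1.22
0.149 0.1493 7.49
0.148 0.1489 21.08
19.625
[{'centre': [347.0, 190.1], 'confidence': 0.96}] [347.15324667 191.38668753]
```

View pics/side2.png

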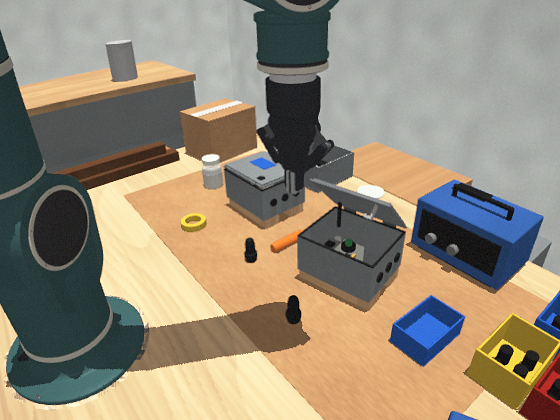

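The cover is ajar: its edge is at (347,190) and the 0.8 rad prediction was (347,191). The button shows at (348,245) and the black plunger at (340,205–225). Next I push the cover over along its arc.

```bash
cat > m4.py <<'E'
from h import *
ph2=ph+np.pi/2; D2=np.array([np.cos(ph2),np.sin(ph2),0,0])
bot.move_pose(W(-.17,0,.33),D2)
bot.move_linear(W(-.085,0,.225),.2)
for th in np.arange(.8,1.81,.1):
    bot.move_linear(W(.075-.15*np.cos(th)-.014,0,.129+.15*np.sin(th)-.013),.12)
    print(round(th,2),np.round(monitor.read_force(),1))
bot.move_linear(W(-.05,0,.30),.2)
bot.move_linear(W(-.17,0,.33),.2)
for n in("side","top"):
    im=cams.get_image(n); cv2.imwrite(f"pics/{n}3.png",im["color"])
    r=pinpoint("reset_top",n)
    for a in r[:1]: print(n,a,onz(im,a["centre"],.107),W(-.012,0,.107),proj(im,W(-.012,0,.107)))
    print(pinpoint("cover_edge",n)[:1],proj(im,W(.075-.15*np.cos(1.9),0,.129+.15*np.sin(1.9))))
print(monitor.read_t())
E
python3 m4.py
python3 - <<'E'
import cv2,numpy as np
a=cv2.imread("pics/side3.png")[150:310,240:440];b=cv2.imread("pics/top3.png")[110:270,260:460]
cv2.imwrite("pics/c3.png",cv2.resize(np.hstack([a,b]),(800,320),interpolation=cv2.INTER_CUBIC))
E
```

```text
0.8 [ 0.8  0.2 -0.7]
0.9 [-4.4 -1.2  2.1]
1.0 [-3.2 -0.5  1.4]
1.1 [-0.5  0.8 -1. ]
1.2 [-0.9  0.2 -0.1]
1.3 [-0.  -0.8  0.4]
1.4 [-1.8 -0.4 -0.8]
1.5 [0.2 0.8 0.5]
1.6 [-0.5 -0.4 -0.7]
1.7 [-0.3  0.3  0.5]
1.8 [-0.8  0.6 -0.6]
side {'centre': [347.8, 240.7], 'confidence': 0.46} [ 0.55389356 -0.1875134   0.107     ] [ 0.55161056 -0.18984873  0.107     ] [347.83143901 241.59377764]
[{'centre': [384.3, 148.3], 'confidence': 0.67}] [384.51749799 150.02540596]
top {'centre': [387.3, 116.5], 'confidence': 0.52} [ 0.74271065 -0.25459076  0.107     ] [ 0.55161056 -0.18984873  0.107     ] [363.30663622 194.84032596]
[{'centre': [363.5, 114.9], 'confidence': 0.91}] [363.85357852 115.69668363]
28.4083
```

View pics/c3.png

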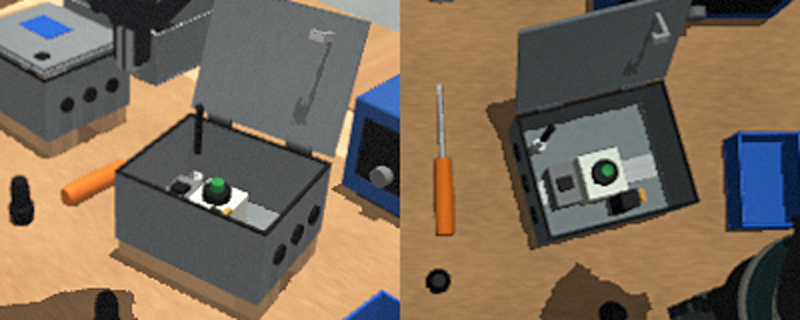

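The cover rests fully open, with its edge within 2 px of the 1.9 rad prediction in both views. The button is at top (363,196) and side (348,241), also within 2 px of prediction, and the plunger is clear of the gripper body. Next is the button press.

```bash
cat > m5.py <<'E'
from h import *
def fz(): 
    return np.mean([(bot.pause(.015),monitor.read_force()[2])[1] for _ in range(4)])
bot.move_linear(W(-.012,0,.20),.2)
bot.move_linear(W(-.012,0,.127),.12)
bot.pause(.1); f0=fz(); z=.127
while z>.1165:
    z-=.001; bot.move_linear(W(-.012,0,z),.03)
    f=fz()-f0; zz=monitor.read_ee_pos()[2]; print(round(z,4),round(zz,4),round(f,2))
    if f>10: break
bot.pause(.15)
bot.move_linear(W(-.012,0,.22),.15)
bot.move_linear(W(-.17,0,.33),.2); bot.pause(.3)
im=cams.get_image("side"); cv2.imwrite("pics/side5.png",im["color"]);print(monitor.read_t(),monitor.read_force())
E
python3 m5.py
```

```text
0.126 0.1262 1.23
0.125 0.1251 1.95
0.124 0.124 2.64
0.123 0.123 3.18
0.122 0.1221 5.54
0.121 0.1218 20.77
34.8333 [-1.00046083 -0.37568185  0.42227932]
```

View pics/side5.png

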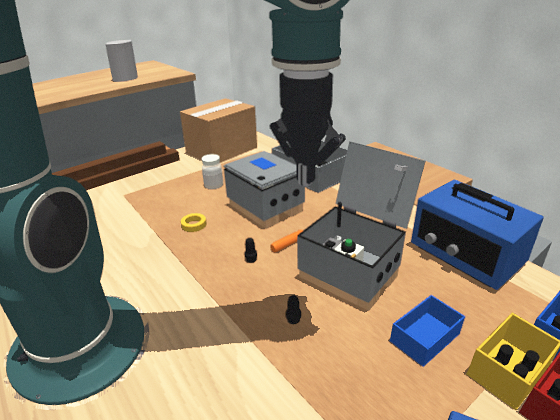

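The scene looks right, but the press bottomed out about 4 mm higher than expected (tip at 105 mm, not 101). The baseline may also have been taken already in contact. I have time to press again with a free-space baseline, shifted slightly away from the neighbouring part, and to look while it is pressed.

```bash
cat > m6.py <<'E'
from h import *
def fz(): 
    return np.mean([(bot.pause(.015),monitor.read_force()[2])[1] for _ in range(4)])
print(monitor.read_opening())
bot.move_linear(W(-.008,.004,.20),.25)
bot.move_linear(W(-.008,.004,.137),.15)
bot.pause(.1); f0=fz(); z=.133
while z>.1155:
    z-=.0015; bot.move_linear(W(-.008,.004,z),.03)
    f=fz()-f0; p=monitor.read_ee_pos(); print(round(z,4),round(p[2],4),round(f,2))
    if f>12: break
im=cams.get_image("side"); cv2.imwrite("pics/s6.png",cv2.resize(im["color"][170:310,270:440],None,fx=4,fy=4,interpolation=2))
print(monitor.read_orientation(),np.round(p-W(-.008,.004,z),4))
bot.move_linear(W(-.012,0,.22),.2)
bot.move_linear(W(-.17,0,.33),.25); bot.pause(.2)
im=cams.get_image("side");print(pinpoint("reset_top","side")[:1],monitor.read_t())
E
python3 m6.py
```

```text
0.00095464326304432
0.1315 0.1315 0.35
0.13 0.13 -0.04
0.1285 0.1285 0.55
0.127 0.1271 1.88
0.1255 0.1256 2.86
0.124 0.1241 3.73
0.1225 0.1226 3.87
0.121 0.1218 19.46
[ 9.93074258e-01  1.17487733e-01  3.65590849e-04 -1.31918207e-04] [ 0.0002 -0.0001  0.0008]
[{'centre': [347.3, 241.3], 'confidence': 0.38}] 41.5167
```

View pics/s6.png

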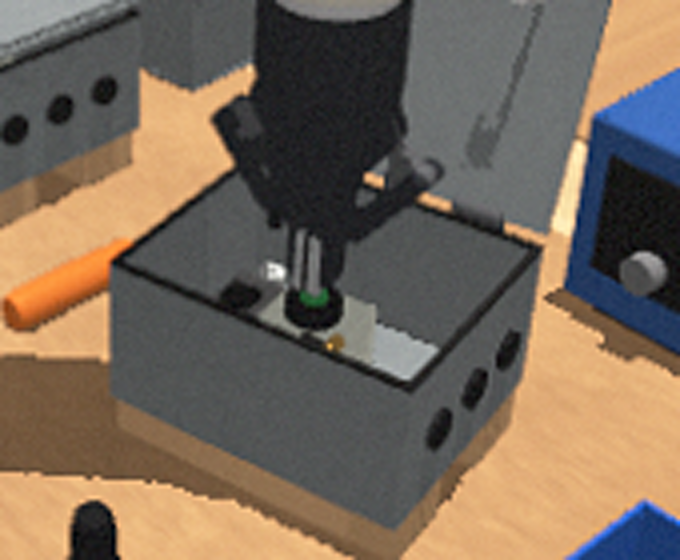

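The picture shows the finger on the button with it down near its collar. Contact came at 0.128 and the hard stop at 0.1218 again from a shifted position. That is the full 6 mm of travel, so the height difference is only an offset. The arm is clear of everything, so I'm handing in.

```bash
python3 -c "
from h import *
print(ticket.hand_in())"
```

```text
the job is handed in; nothing more can be done
None
```

I handed the job in at about 42 s: the orange-plate cover is fully open, the green reset button went down its full 6 mm (pressed twice, to confirm) and was let go, and the blue-plate cover and loose things looked undisturbed in the side view; the hand-in returned no verdict.

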